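# Pack the painted panels and pin the carrier shut

## Task

Pack the painted panels for transport: slide every panel from the drying rack down into a slot of its own in the panel carrier until it stands on the floor, then shut the lid. Lock it by pushing a loose pin fully home through each of the two clevises at the carrier's front, so that each pin passes through both ears and the lid's tongue. Leave the other things on the desk where they are.

Things in the scene. Friction and masses are not known exactly. Their poses are not given: they have to be found in the camera images.
- carrier: Plywood panel carrier fixed to the desk, 128 (its x) x 206 (its y) x 100 mm high, open on top until the lid is shut. Origin: centre of its underside; z up; its front, with two clevises, faces its -x; the lid is hinged along its rear (+x) top edge. Its y sides are only 46 mm high. Ribs on the front and rear walls form the slots; the middle 88 mm between the ribs is open.
- slots (a point): Middle of the carrier's inner floor, 6 mm above the desk. Four upright slots, side by side, centred at y = -66, -22, 22 and 66 mm from it along the carrier's y, each for one panel with the panel's width along the carrier's x; any panel fits any slot. A slot is 112 mm long and 13 mm wide, but 120 by 19 mm in its top 16 mm; the ribs reach 98 mm above the desk.
- lid (a joint): Lid angle, rad: 0 shut, 2.2 wide open; starts open at 1.9 to 2.1, leaning back past upright. Plywood 128 x 206 x 10 mm, 0.25 kg; its stiff hinge (0.35 N m) keeps it at any angle. Shut it by pushing its outer face from behind, then down till it stops. Two steel tongues 12 mm thick stand 56 mm out of its front edge, 70 mm either side of its middle.
- lid_hinge (a point): Middle of the lid's hinge line (which runs along the carrier's y), at the carrier's rear top edge, 100 mm above the desk.
- lid_edge (a point): Middle of the lid's front edge on its outer (upper) face, 128 mm from the hinge line and 10 mm above the lid's underside; moves with the lid.
- clevis_a (a point): Pin hole centre of the clevis on the carrier's +y side, 105 mm above the desk, 44 mm ahead of the front wall. The hole runs level along the carrier's y through two fixed ears 8 mm thick (outer faces 16 mm either side of here, 70 to 122 mm above the desk, hole 11 mm square) and the shut lid's tongue between them (hole 12 wide, 14 high). Most room to enter is from the outer (+y) end.
- clevis_b (a point): Pin hole centre of the clevis on the carrier's -y side, 105 mm above the desk, 44 mm ahead of the front wall. The hole runs level along the carrier's y through two fixed ears 8 mm thick (outer faces 16 mm either side of here, 70 to 122 mm above the desk, hole 11 mm square) and the shut lid's tongue between them (hole 12 wide, 14 high). Most room to enter is from the outer (-y) end.
- rack: Low wooden drying rack fixed to the desk, 130 (x) x 200 (y) mm, with end ribs to 46 mm high forming 4 upright slots 44 mm apart along its y (12.5 mm wide), floor 6 mm above the desk; the panels stand in it. Origin: centre of its underside.
- panel0: Dry painted wooden panel, 108 (its x) x 10 (its y, thickness) x 90 mm high (its z), about 70 g, standing on edge in the rack; two to four are there, all alike. Grip it across its thickness at the middle of its top edge, fingers open no more than about 28 mm between neighbours. Origin: centre of its lower edge.
- panel1: Dry painted wooden panel, 108 (its x) x 10 (its y, thickness) x 90 mm high (its z), about 70 g, standing on edge in the rack; two to four are there, all alike. Grip it across its thickness at the middle of its top edge, fingers open no more than about 28 mm between neighbours. Origin: centre of its lower edge.
- panel2: Dry painted wooden panel, 108 (its x) x 10 (its y, thickness) x 90 mm high (its z), about 70 g, standing on edge in the rack; two to four are there, all alike. Grip it across its thickness at the middle of its top edge, fingers open no more than about 28 mm between neighbours. Origin: centre of its lower edge.
- panel3: Dry painted wooden panel, 108 (its x) x 10 (its y, thickness) x 90 mm high (its z), about 70 g, standing on edge in the rack; two to four are there, all alike. Grip it across its thickness at the middle of its top edge, fingers open no more than about 28 mm between neighbours. Origin: centre of its lower edge.
- pin_a: Loose lock pin lying on the desk, 45 g, both alike: square handle 18 x 18 x 36 mm and round shank 8 mm thick, 44 mm long, last 5 mm tapered. Its x runs along the shank to the tip; origin on the shoulder between handle and shank, at the handle's edge: the pin's axis is 9 mm along its z from it, the handle's centre 18 mm back along -x. It may lie on any flat.
- pin_b: Loose lock pin lying on the desk, 45 g, both alike: square handle 18 x 18 x 36 mm and round shank 8 mm thick, 44 mm long, last 5 mm tapered. Its x runs along the shank to the tip; origin on the shoulder between handle and shank, at the handle's edge: the pin's axis is 9 mm along its z from it, the handle's centre 18 mm back along -x. It may lie on any flat.
- pin_a_mid (a point): Point on the pin's axis, on the shank 16 mm from the shoulder; it lies at the clevis's centre when the pin is fully home (shoulder against the ear).
- pin_b_mid (a point): Point on the pin's axis, on the shank 16 mm from the shoulder; it lies at the clevis's centre when the pin is fully home (shoulder against the ear).
- tape: Roll of paper tape lying flat, 76 mm across, 24 high. Leave alone. Origin: centre of underside.
- eraser: White eraser 30 x 55 x 14 mm. Leave alone. Origin: centre of underside.
- mug: White mug, 80 mm across, 92 high. Leave alone. Origin: centre of underside.
- brush: Flat brush lying on the desk, about 230 mm long, 10 high. Leave alone. Origin: on its underside, near its middle.
- inkjar: Small glass jar with a cap, 52 mm across, 65 high. Leave alone. Origin: centre of underside.
- sketchbook: Black sketchbook 80 x 120 x 18 mm lying flat. Leave alone. Origin: centre of underside.

How it is judged:
On the way, in this order (a step that is already met when the one before it is completed fails the run):
1. every panel stands on the floor of the carrier, in a slot (z of panel0 in the frame of carrier between 0 and 0.012 m and x of panel0 in the frame of carrier between -0.01 and 0.01 m and y of panel0 in the frame of carrier between -0.08 and 0.08 m and angle between each of panel0, panel1, panel2, panel3's own z axis and vertical below 0.2 rad and z of panel1 in the frame of carrier between 0 and 0.012 m and x of panel1 in the frame of carrier between -0.01 and 0.01 m and y of panel1 in the frame of carrier between -0.08 and 0.08 m and z of panel2 in the frame of carrier between 0 and 0.012 m and x of panel2 in the frame of carrier between -0.01 and 0.01 m and y of panel2 in the frame of carrier between -0.08 and 0.08 m and z of panel3 in the frame of carrier between 0 and 0.012 m and x of panel3 in the frame of carrier between -0.01 and 0.01 m and y of panel3 in the frame of carrier between -0.08 and 0.08 m), for 0.2 s.
2. the lid is shut over the panels (all of step 1 and value of joint lid below 0.035 rad), for 0.2 s.
At the end, for the whole second after the job is handed in: Every panel that is there stands upright on the floor of the carrier in a slot (within 6 mm of the floor), the lid is shut (within 0.035 rad), a pin is home in each clevis (its 16 mm point within 7 mm of the clevis's centre, its axis within 0.2 rad of the hole's), and all are at rest (all of step 2 and (((distance between pin_a_mid and clevis_a below 0.007 m and angle between the x axis of pin_a and the y axis of carrier, either way round below 0.2 rad) and (distance between pin_b_mid and clevis_b below 0.007 m and angle between the x axis of pin_b and the y axis of carrier, either way round below 0.2 rad)) or ((distance between pin_a_mid and clevis_b below 0.007 m and angle between the x axis of pin_a and the y axis of carrier, either way round below 0.2 rad) and (distance between pin_b_mid and clevis_a below 0.007 m and angle between the x axis of pin_b and the y axis of carrier, either way round below 0.2 rad))) and linear speed of each of panel0, panel1, panel2, panel3, pin_a, pin_b below 0.03 m/s); the robot touches nothing.
It fails at once if a bystander (tape, eraser, mug, brush, ink jar, sketchbook) is moved more than 4 cm (distance of any of tape, eraser, mug, brush, inkjar, sketchbook from where it was at the start of the episode above 0.04 m).
Of panel0, panel1, panel2, panel3 only 2 to 4 are there at a start; the rules pass over those that are not, and their reading is None.
At some moment in a run one of pin_a, pin_b may be knocked a few centimetres aside while the robot is not near it.
It also fails if it takes over 210 s, if anything falls off the work surface, if the arm or the gripper's body presses on something with over 40 N, if the wrist force passes 120 N, or if a joint passes its speed limit or range.

## Robot

A 7-joint arm with a two-finger parallel gripper is mounted at the origin on the work surface. World frame = base frame: x ahead of the robot, y to its left, z up, the work surface at z = 0. Lengths are in m, angles in rad, forces in N, time in s.
With the tool pointing down it reaches from about 0.35 to 0.9 m from the base axis. Payload 8.1 kg.
Tool frame: the origin (TCP) lies midway between the tips of the shut fingers; the grasp point (between the pads) lies 19 mm behind it (manip.hold_point_z is the z of the grasp point in the tool frame, in m); z points along the fingers, y is the line along which they close (so a half turn about z gives the same grasp; the last joint's range is limited). The gripper opens to 85 mm and grips with 20 to 120 N. Pads are 22 mm wide; open, the fingers measure 114 mm over their backs; the gripper's body (76 mm by 85 mm) begins 54 mm behind the grasp point. The pads swing forward as they close: fully open they stand 13 mm farther back than shut.
Start: joints at [1.135, 0.434, 0.025, 1.573, -0.012, 1.134, -0.075], TCP at [0.204, -0.591, 0.231] pointing down, gripper open.
Joint ranges: [-2.62, 2.62], [-0.44, 2.09], [-1.27, 1.32], [0.08, 2.57], [-1.32, 4.46], [0.12, 2], [-2.74, 2.74]. Speed limits (rad/s): [2.22, 2.22, 3.01, 3.01, 3.14, 3.14, 3.14].

## Interface

Orientations are given as a unit quaternion [x, y, z, w].
In Python, from rig import manip, hand, eyes, ticket gives the robot as it stands. The module is installed in compiled form; this text tells all that it offers. Calls block until the motion is done:
- manip.move_pose(position, orientation): joint-space move of the TCP to a pose.
- manip.line_to(position, rotation=None, v=0.15): straight line of the TCP; rotation=None keeps the orientation; v is the mean speed in m/s.
- manip.move_joints(angles): joint-space move.
- hand.command_gripper(opening, grasp_force=None): finger opening in m; grasp_force is the grip in N (None keeps the last); returns when the fingers have stopped.
- manip.sleep(seconds).
- manip.solve_ik(position, orientation): joint angles nearest the present ones, or None.
- eyes.capture(name): name is "scene" or "side" or "wrist"; returns the picture (420x560x3 uint8, red, green, blue); there is no depth.
- eyes.camera_info(name): a dict with "K" (3x3 intrinsics, pixels), "cam_to_world" (4x4, takes a point from camera to world coordinates). Camera axes: x right, y down, z forward; pixel columns grow to the right and rows downward; lengths in m; the calibration is good to about 2 mm. A picture is of the moment at which its call begins: read the wrist's pose just before it. camera_info takes no time and is no camera call; for the wrist camera it gives the pose at the moment of the call.
A pose or a line that the arm cannot do raises manip.IKError and nothing moves.
- ticket.hand_in(): hands the job in; it is judged then, once.
Readings, each from a call of its own:
- manip.read_time_s(): time.
- manip.read_q(): joint angles.
- manip.read_qvel(): joint speeds.
- manip.read_joint_efforts(): joint torques, N m.
- manip.read_ee_pos(): TCP position.
- manip.read_orientation(): TCP orientation.
- manip.read_force(): force on the tool from outside, world axes, zero at the start.
- manip.read_ft_torque(): the same for the moment, N m.
- manip.read_grip_width(): finger opening in m.
- manip.read_grip_force(): force on a finger pad.
Only numpy, scipy, OpenCV 4.12 (cv2) and the standard library are available. Lean on these libraries where they do the work, as an engineer would, in place of code of your own. Each camera call takes 0.05 s, during which the arm holds its last target. There are 200 camera calls.

## Working session

There is one attempt and no reset: what is moved stays moved. The work goes in short steps, each a Python script; the robot and the scene stay as the last script left them, time stands still between calls to the robot, and variables do not carry over. Pictures are saved under pics/ and viewed, at most 14 in all, crops included, and the job is handed in when it is done.

```bash
mkdir -p pics; python3 - <<'E'
from rig import manip,hand,eyes
import cv2,numpy as np
for n in ("scene","side"):
    im=eyes.capture(n); cv2.imwrite(f"pics/{n}0.png",cv2.resize(im[:,:,::-1],(800,600),interpolation=cv2.INTER_CUBIC))
    c=eyes.camera_info(n); print(n,np.round(c["K"],1).tolist(),np.round(c["cam_to_world"],3).tolist())
c=eyes.camera_info("wrist");print(np.round(c["K"],1).tolist(),np.round(c["cam_to_world"],3).tolist(),manip.read_orientation(),manip.hold_point_z)
E
```

```text
scene [[510.0, 0.0, 273.1], [0.0, 510.0, 212.2], [0.0, 0.0, 1.0]] [[0.245, 0.678, -0.693, 1.501], [0.97, -0.171, 0.175, -0.259], [0.0, -0.715, -0.7, 1.041], [0.0, 0.0, 0.0, 1.0]]
side [[480.8, 0.0, 281.6], [0.0, 480.8, 202.2], [0.0, 0.0, 1.0]] [[-0.785, -0.425, 0.451, 0.132], [-0.619, 0.516, -0.592, 0.555], [0.019, -0.744, -0.668, 0.745], [0.0, 0.0, 0.0, 1.0]]
[[359.8, 0.0, 282.4], [0.0, 359.8, 210.4], [0.0, 0.0, 1.0]] [[0.327, -0.905, -0.27, 0.273], [-0.945, -0.314, -0.092, -0.567], [-0.002, 0.285, -0.958, 0.373], [0.0, 0.0, 0.0, 1.0]] [ 9.86192210e-01  1.65603227e-01 -1.83708435e-04 -6.79596617e-04] -0.0187
```

View pics/scene0.png

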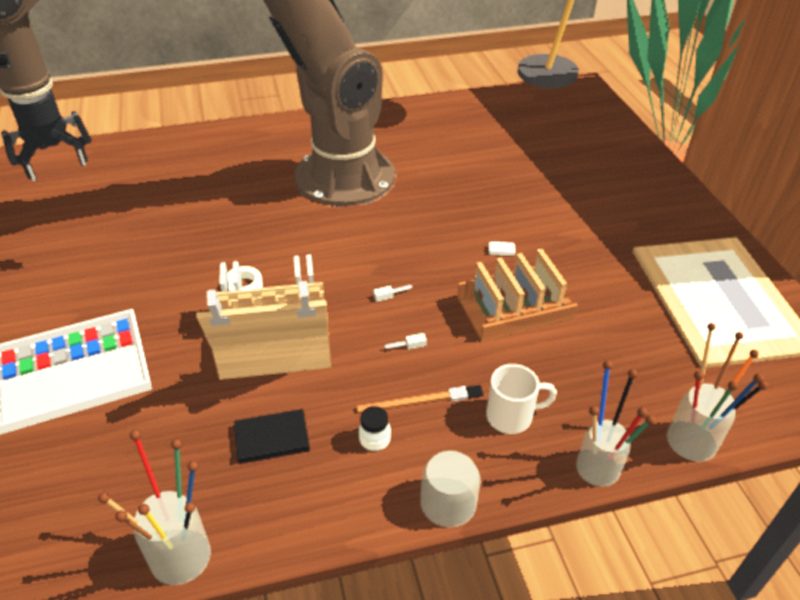

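View pics/side0.png

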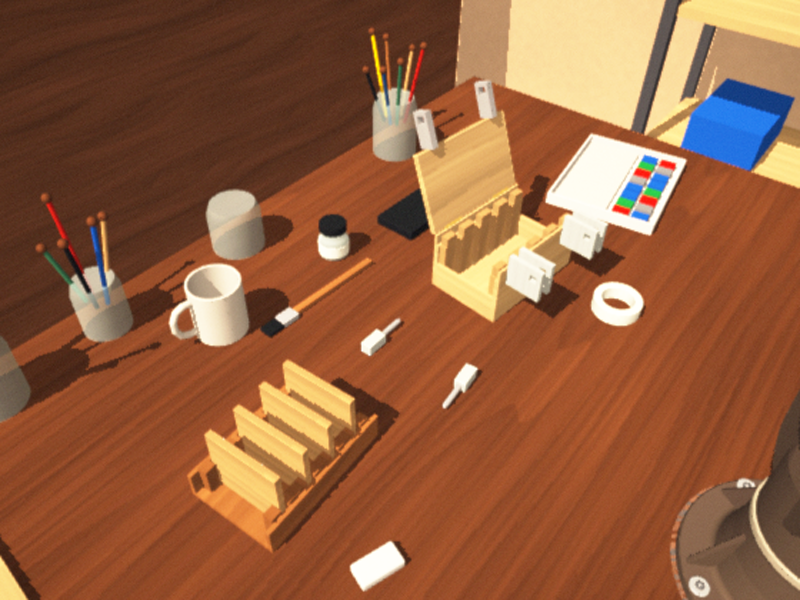

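The pictures show four panels in the rack (side view, tops from about (245,462) to (320,388)). The carrier's clevises face the robot at (530,275) and (583,235), and the pins are at (380,337) and (460,385). Next I'll get rough positions for these.

```bash
cat > h.py <<'E'
from rig import manip,hand,eyes,ticket
import cv2,numpy as np
from scipy.spatial.transform import Rotation as R
def info(n):
    c=eyes.camera_info(n); return np.array(c["K"]),np.array(c["cam_to_world"])
def pt(c,u,v,z,s=0.7):
    K,T=c; d=T[:3,:3]@np.linalg.inv(K)@[u*s,v*s,1]; o=T[:3,3]; return o+d*(z-o[2])/d[2]
def proj(c,P):
    K,T=c; p=(np.atleast_2d(P)-T[:3,3])@T[:3,:3]; q=p@K.T; return q[:,:2]/q[:,2:]
def down(yaw):  # tool z down, tool y axis at heading yaw from world x
    y=np.array([np.cos(yaw),np.sin(yaw),0]); z=np.array([0,0,-1.]); x=np.cross(y,z)
    return R.from_matrix(np.c_[x,y,z]).as_quat()
def snap(n,f,size=(800,600),crop=None):
    c=info(n); im=eyes.capture(n)[:,:,::-1]; np.save(f"pics/{f}.npy",np.vstack([c[0],c[1]@np.eye(4)[:, :3]]) ) if 0 else None
    np.savez(f"pics/{f}.npz",K=c[0],T=c[1],im=im)
    if crop: im=im[crop[1]:crop[3],crop[0]:crop[2]]
    cv2.imwrite(f"pics/{f}.png",cv2.resize(im,size,interpolation=cv2.INTER_CUBIC))
def cam(f):
    d=np.load(f"pics/{f}.npz"); return d["K"],d["T"]
E
python3 - <<'E'
from h import *
s=info("side"); c=info("scene")
np.set_printoptions(precision=3,suppress=True)
for n,a in dict(p=[(208,435),(285,490),(237,408),(310,460),(262,385),(333,438),(287,365),(355,410)]).items():
    for u in a: print(n,u,pt(s,*u,.096))
for u in [(360,350),(400,320),(445,406),(475,368)]: print("pin side",u,pt(s,*u,.009))
for u in [(376,293),(412,288),(386,346),(426,341)]: print("pin scene",u,pt(c,*u,.009))
print("carrier bottom scene rear", pt(c,219,377,0),pt(c,330,366,0))
print("front side bottom", pt(s,497,316,0),pt(s,434,279,0))
print("hinge scene", pt(c,198,317,.1),pt(c,327,306,.1))
print("ear", pt(s,513,250,.122),pt(s,543,302,.07),pt(s,567,213,.122))
print("tape", pt(s,617,300,.012),pt(c,241,280,.012))
E
```

```text
p (208, 435) [0.587 0.314 0.096]
p (285, 490) [0.468 0.309 0.096]
p (237, 408) [0.59  0.268 0.096]
p (310, 460) [0.474 0.266 0.096]
p (262, 385) [0.593 0.225 0.096]
p (333, 438) [0.474 0.228 0.096]
p (287, 365) [0.593 0.183 0.096]
p (355, 410) [0.481 0.183 0.096]
pin side (360, 350) [0.594 0.046 0.009]
pin side (400, 320) [ 0.587 -0.04   0.009]
pin side (445, 406) [0.438 0.051 0.009]
pin side (475, 368) [ 0.444 -0.031  0.009]
pin scene (376, 293) [ 0.443 -0.022  0.009]
pin scene (412, 288) [0.447 0.054 0.009]
pin scene (386, 346) [ 0.591 -0.037  0.009]
pin scene (426, 341) [0.597 0.041 0.009]
carrier bottom scene rear [ 0.583 -0.353  0.   ] [ 0.606 -0.149  0.   ]
front side bottom [ 0.481 -0.15   0.   ] [ 0.609 -0.159  0.   ]
hinge scene [ 0.519 -0.37   0.1  ] [ 0.548 -0.138  0.1  ]
ear [ 0.48  -0.167  0.122] [ 0.413 -0.151  0.07 ] [ 0.464 -0.3    0.122]
tape [ 0.348 -0.291  0.012] [ 0.339 -0.286  0.012]
```

```bash
python3 - <<'E'
from h import *
for p in [(.53,.25,.15),(.53,.31,.15),(.54,-.25,.07),(.54,-.32,.07),(.54,-.19,.2)]:
    for y in (-np.pi/2,np.pi/2):
        q=manip.solve_ik(p,down(y)); print(p,round(y,1),None if q is None else np.round(q,2))
manip.line_to([.204,-.591,.34])
manip.move_pose([.56,-.25,.34],down(-np.pi/2)); snap("wrist","w_car")
manip.move_pose([.57,.14,.32],down(-np.pi/2)); snap("wrist","w_rack")
print(manip.read_time_s(),manip.read_q())
E
```

```text
(0.53, 0.25, 0.15) -1.6 [-0.05  0.55 -0.7   1.73  0.41  1.01 -2.47]
(0.53, 0.25, 0.15) 1.6 [ 0.22  0.79 -1.24  1.71  0.78  1.24  0.36]
(0.53, 0.31, 0.15) -1.6 [-0.08  0.63 -0.83  1.65  0.51  1.09 -2.63]
(0.53, 0.31, 0.15) 1.6 [ 0.1   0.83 -1.23  1.63  0.81  1.28  0.29]
(0.54, -0.25, 0.07) -1.6 [ 0.38  0.56 -0.06  1.81  0.04  0.77 -1.27]
(0.54, -0.25, 0.07) 1.6 [ 0.76  0.65 -0.62  1.78  0.47  0.87  1.5 ]
(0.54, -0.32, 0.07) -1.6 [ 0.46  0.6  -0.01  1.73  0.01  0.81 -1.13]
(0.54, -0.32, 0.07) 1.6 [ 0.85  0.69 -0.62  1.69  0.48  0.92  1.61]
(0.54, -0.19, 0.2) -1.6 [ 0.35  0.39 -0.14  1.74  0.06  1.02 -1.39]
(0.54, -0.19, 0.2) 1.6 [ 0.73  0.47 -0.69  1.7   0.33  1.09  1.51]
4.3167 [-0.10188854  0.33867533 -0.31467004  1.5103507   0.10748325  1.30959098
 -2.00116555]
```

View pics/w_car.png

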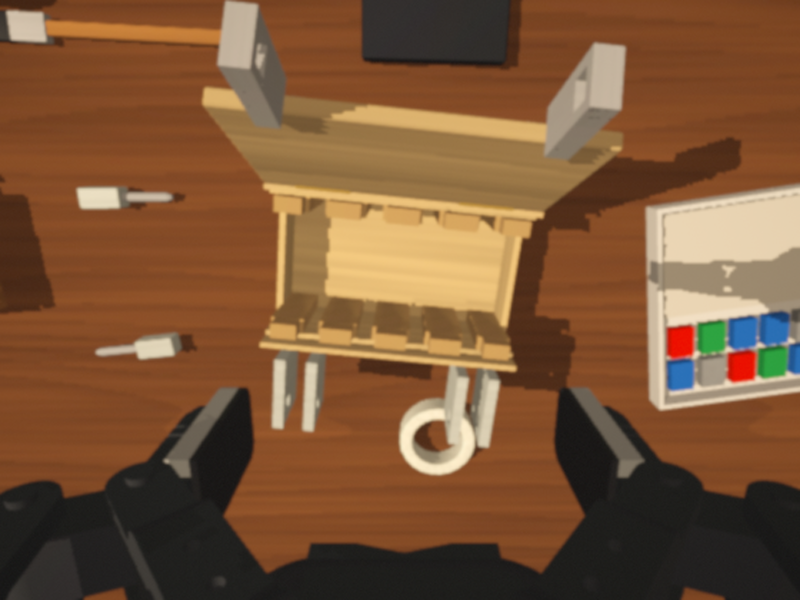

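View pics/w_rack.png

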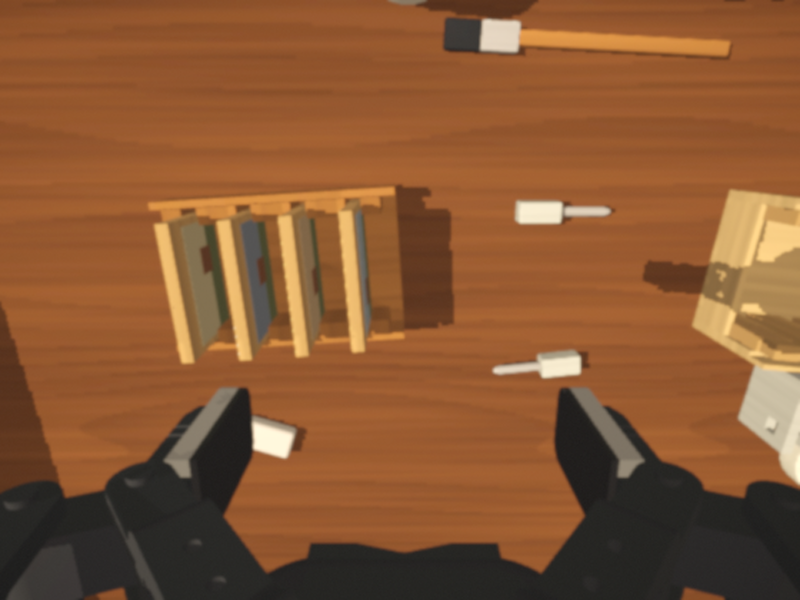

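```bash
python3 - <<'E'
from h import *
from scipy.optimize import least_squares
np.set_printoptions(precision=4,suppress=True)
w=cam("w_car")
obs=[((261,346),(-.064,.103,.1)),((516,369),(-.064,-.103,.1)),((264,186),(.064,.103,.1)),((544,216),(.064,-.103,.1))]
def f(p):
    r=R.from_euler('z',p[2]); return np.concatenate([proj(w,r.apply(b)+[p[0],p[1],0])[0]/.7-a for a,b in obs])
s=least_squares(f,[.54,-.255,0]);print("carrier",s.x,s.fun)
for a,b in obs: print(pt(w,*a,.1))
print("ear tops far ends (front lower)",[pt(w,*u,.122) for u in [(279,427),(309,430),(455,442),(485,445)]])
print("lid edge",pt(w,202,92,.215),pt(w,622,140,.215))
w=cam("w_rack")
for a,b in [((166,225),(187,361)),((229,219),(245,359)),((290,213),(302,355)),((347,209),(358,350))]:
    A,B=pt(w,*a,.096),pt(w,*b,.096);d=A-B;print("panel",(A+B)/2,np.linalg.norm(d),np.arctan2(d[1],d[0]))
for u in [(518,212),(563,212),(609,212),(493,371),(540,365),(582,362)]: print("pin",pt(w,*u,.009))
print("rack",[pt(w,*u,.046) for u in [(149,206),(395,189)]])
E
```

```text
carrier [ 0.5325 -0.2466 -0.1025] [-0.489   1.8784 -0.1758  2.8874  0.4406 -1.4364  0.1661 -2.5273]
[ 0.481  -0.1381  0.1   ]
[ 0.4609 -0.3425  0.1   ]
[ 0.6057 -0.1503  0.1   ]
[ 0.5838 -0.3556  0.1   ]
ear tops far ends (front lower) [array([ 0.4213, -0.1534,  0.122 ]), array([ 0.4186, -0.1769,  0.122 ]), array([ 0.4076, -0.2926,  0.122 ]), array([ 0.4049, -0.3166,  0.122 ])]
lid edge [ 0.6583 -0.1543  0.215 ] [ 0.6359 -0.3601  0.215 ]
panel [0.5389 0.3058 0.096 ] 0.10471910726925891 0.021095290370813452
panel [0.5418 0.2607 0.096 ] 0.10731080358393415 0.016279657749560784
panel [0.5455 0.2169 0.096 ] 0.10824241635411137 0.02050268094330526
panel [0.5488 0.1752 0.096 ] 0.10702663533061686 0.04571972891382203
pin [0.5896 0.0375 0.009 ]
pin [ 0.5895 -0.0019  0.009 ]
pin [ 0.5895 -0.0422  0.009 ]
pin [0.4383 0.0521 0.009 ]
pin [0.4444 0.0075 0.009 ]
pin [ 0.4474 -0.0324  0.009 ]
rack [array([0.5993, 0.3415, 0.046 ]), array([0.6123, 0.1444, 0.046 ])]
```

```bash
python3 - <<'E'
from h import *
im=np.load("pics/w_rack.npz")["im"]; cv2.imwrite("pics/rz.png",cv2.resize(im[120:270,95:295],(800,600),interpolation=cv2.INTER_CUBIC))
im=np.load("pics/w_car.npz")["im"]; cv2.imwrite("pics/cz.png",cv2.resize(im[120:320,170:390],(800,727)[:2],interpolation=cv2.INTER_CUBIC)[:600] if 0 else cv2.resize(im[120:320,170:390],(660,600),interpolation=cv2.INTER_CUBIC))
E
```

```text
(no output)
```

View pics/rz.png

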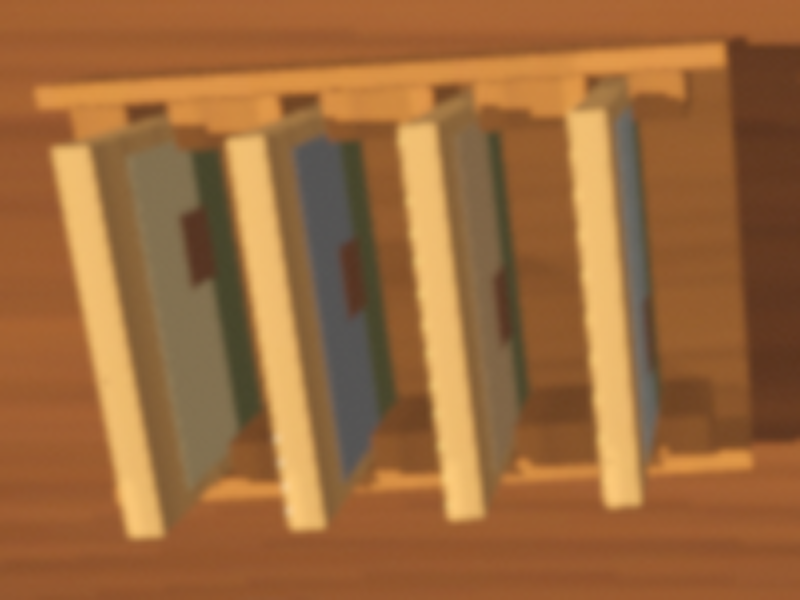

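View pics/cz.png

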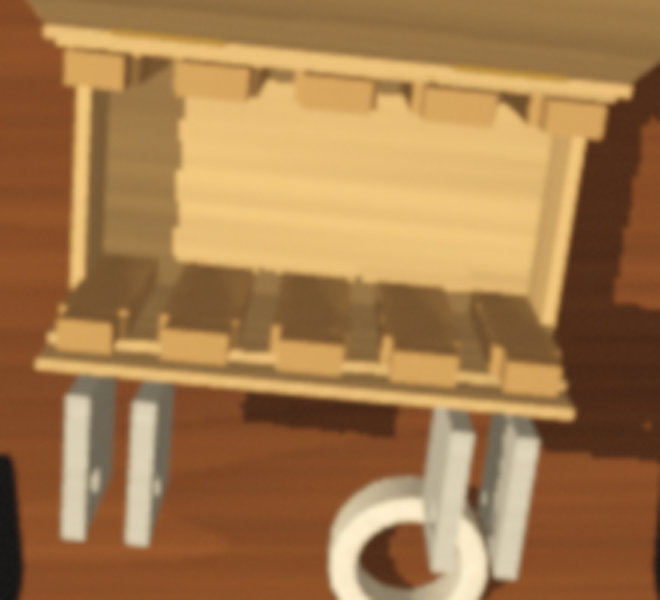

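```bash
python3 - <<'E'
from h import *
from scipy.optimize import least_squares
np.set_printoptions(precision=4,suppress=True)
w=cam("w_car")
fr=[(85,336),(200,347),(310,358),(423,368),(532,378)]; re=[(96,70),(213,80),(336,92),(457,105),(575,117)]
ys=[.088,.044,0,-.044,-.088]
def f(p,full=0):
    r=R.from_euler('z',p[2]); e=[]
    for L,x in ((fr,-p[3]),(re,p[3])):
        for a,y in zip(L,ys):
            if abs(y)>.08: continue
            e+=list(proj(w,r.apply((x,y,.098))+[p[0],p[1],0])[0]-(np.array(a)/3+[170,120]))
    for a,y in (((37,368),.103),((572,418),-.103)):
        e+=list(proj(w,r.apply((-.064,y,.1))+[p[0],p[1],0])[0]-(np.array(a)/3+[170,120]))
    return e
s=least_squares(f,[.54,-.255,0,.052]);print("carrier",s.x,np.round(s.fun,2))
w=cam("w_rack")
for a,b in [((73,147),(145,537)),((247,136),(307,529)),((419,124),(465,520)),((590,108),(622,507))]:
    A,B=[pt(w,u[0]/4+95,u[1]/4+120,.096,1) for u in (a,b)];d=A-B;print("panel",(A+B)/2,np.linalg.norm(d),np.arctan2(d[1],d[0]))
E
```

```text
carrier [ 0.5339 -0.2463 -0.0993  0.0504] [-1.76  0.07  0.09 -0.06  0.7   0.13 -0.32  0.1   0.07  0.2   0.85 -0.06
 -0.13  0.07  0.47 -0.3 ]
panel [0.5384 0.3071 0.096 ] 0.10743855641938481 0.049036273973862746
panel [0.5409 0.2625 0.096 ] 0.10786916934101373 0.051855394220121864
panel [0.5436 0.2188 0.096 ] 0.10822246858311696 0.049586069130671234
panel [0.5475 0.1755 0.096 ] 0.10839574057273675 0.04756050565208525
```

The enlarged crops give clean fits: panel lengths of 107–108 mm at yaw 0.05, and the carrier at (0.534, -0.246) with yaw -0.10. I'll carry the first panel over.

```bash
cat >> h.py <<'E'
CAR=[.5339,-.2463]; CY=-.0993
RC=R.from_euler('z',CY)
def cw(x,y,z): return RC.apply([x,y,z])+[CAR[0],CAR[1],0]
PAN=[(.5384,.3071),(.5409,.2625),(.5436,.2188),(.5475,.1755)]
GZ=.066   # tcp z gripping a panel standing on a 6 mm floor
def pick(i):
    x,y=PAN[i]; q=down(-np.pi/2+.05)
    manip.move_pose([x,y,.20],q); hand.command_gripper(.028)
    manip.line_to([x,y,GZ],v=.1); hand.command_gripper(0,30)
    print("w",manip.read_grip_width(),manip.read_grip_force())
    manip.line_to([x,y,.235],v=.15)
def carry(sy,dx=0,dy=0):
    q=down(np.pi/2+CY)
    manip.move_pose([.47,.06,.27],q)
    manip.line_to(cw(dx,sy+dy,.235),q,v=.2)
    manip.line_to(cw(dx,sy+dy,GZ+.106),v=.1)
    print("q",np.round(manip.read_q(),2))
def lower(sy,dx=0,dy=0,z0=GZ+.106,z1=GZ+.001,lim=6,step=.005):
    f0=manip.read_force(); z=z0
    while z>z1:
        z=max(z-step,z1); manip.line_to(cw(dx,sy+dy,z),v=.06)
        f=RC.inv().apply(manip.read_force()-f0)
        if np.linalg.norm(f)>lim:
            print("stop z",round(z-GZ+.006,4),"f",np.round(f,1)); return False
    print("down f",np.round(f,1)); return True
E
python3 - <<'E'
from h import *
pick(3); snap("side","s1"); carry(.066); snap("wrist","w1"); print(manip.read_time_s(),manip.read_force(),manip.read_ee_pos(),cw(0,.066,GZ+.106))
E
```

```text
w 0.009102711450330252 33.269230127334595
q [ 0.79  0.53 -0.81  1.74  0.44  1.06  1.3 ]
13.3917 [ 0.5976691  -0.24960183 -0.44891371] [ 0.54099732 -0.18054004  0.17271454] [ 0.54044303 -0.18062513  0.172     ]
```

View pics/w1.png

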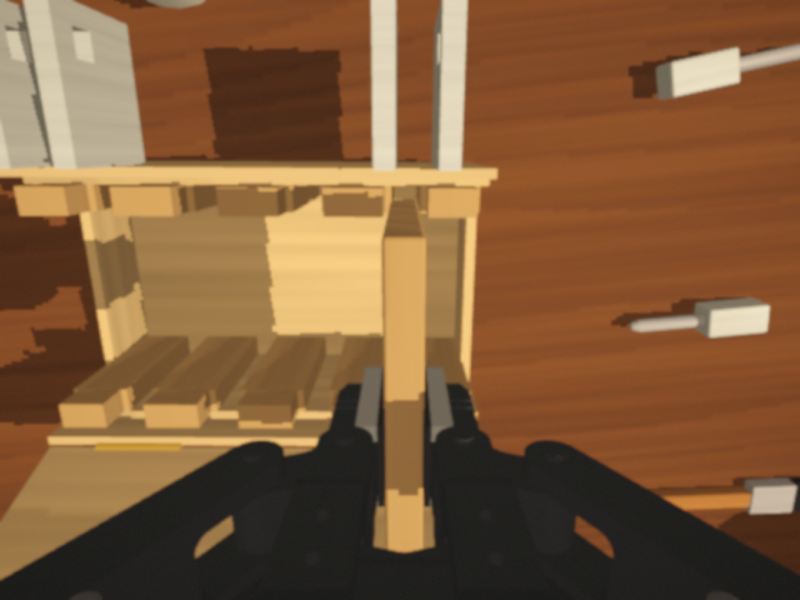

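The panel at (405,240) hangs square above the slot gap, which spans u 383–428. I'll lower it.

```bash
python3 - <<'E'
from h import *
ok=lower(.066)
if ok: 
    print(manip.read_ee_pos(),manip.read_force())
E
```

```text
down f [-0.5 -0.  -0.5]
[ 0.54032229 -0.18058856  0.0667753 ] [ 0.07958452 -0.21190547 -0.94351227]
```

```bash
cat >> h.py <<'E'
def release(sy):
    hand.command_gripper(.028); manip.line_to(cw(0,sy,.235),v=.2)
E
python3 - <<'E'
from h import *
release(.066)
for i,sy in ((2,.022),(1,-.022),(0,-.066)):
    manip.move_pose([.5,.1,.28],down(-np.pi/2))
    pick(i)
    if not .008<manip.read_grip_width()<.0125: print("lost"); break
    carry(sy)
    if not lower(sy): break
    release(sy); print(i,manip.read_time_s())
snap("wrist","w2")
E
```

```text
w 0.009218225259772906 33.39333772659302
q [ 0.94  0.6  -0.95  1.7   0.54  1.12  1.3 ]
down f [-1.3 -0.  -0.9]
2 38.2167
w 0.009116981672038811 33.03368389606476
q [ 0.96  0.6  -0.89  1.67  0.51  1.12  1.4 ]
down f [-0.7  0.4  0.3]
1 56.95
w 0.009259706822156837 33.93060922622681
q [ 1.01  0.62 -0.87  1.63  0.52  1.14  1.48]
down f [0.4 0.7 0.8]
0 76.1667
```

View pics/w2.png

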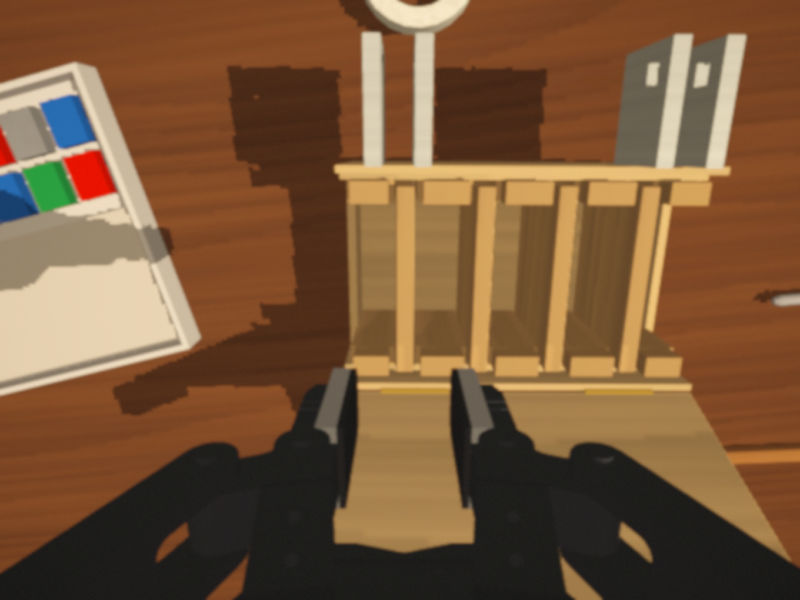

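All four panels stand in their slots (tops at u 405, 482, 562 and 640, between the ribs). Next I'll shut the lid.

```bash
python3 - <<'E'
from h import *
q=down(-np.pi/2+CY)
manip.line_to(cw(0,-.066,.36),v=.25)
hand.command_gripper(0,40)
manip.move_pose(cw(.0,0,.36),q); manip.line_to(cw(.19,0,.36),v=.3)
def P(t):
    s,c=np.sin(t),np.cos(t)
    if t>np.pi/2: return cw(.064-.128*c+.01*s+.011,0,.1+.128*s+.01*c-.03)
    return cw(.064-.098*c+.01*s+.011,0,.1+.098*s+.01*c)
p=P(2.05); manip.line_to([*cw(.19,0,0)[:2],p[2]],v=.15)
f0=manip.read_force()
for t in list(np.arange(2.1,.0,-.15))+[0]:
    manip.line_to(P(t),v=.12); f=RC.inv().apply(manip.read_force()-f0); print(round(t,2),np.round(f,1))
    if np.linalg.norm(f)>30: print("STOP");break
else:
    for dz in (.002,.004,.006):
        manip.line_to(P(0)-[0,0,dz],v=.04); f=RC.inv().apply(manip.read_force()-f0); print(dz,np.round(f,1))
        if abs(f[2])>15: break
    manip.line_to(P(0)+[0,0,.2],v=.2)
    manip.line_to(cw(-.0,.12,.33),v=.25)
    snap("wrist","w3")
print(manip.read_time_s())
E
```

```text
2.1 [-0.8  1.2 -0.5]
1.95 [0.8 1.3 0. ]
1.8 [ 0.3  2.2 -0.3]
1.65 [ 0.7  1.8 -0.2]
1.5 [-1.1  1.6 -0.7]
1.35 [-0.5  1.4 -1.2]
1.2 [ 0.5  1.3 -0.1]
1.05 [-0.4  0.3 -0.3]
0.9 [-0.7  1.2 -1. ]
0.75 [-0.3  1.8 -0. ]
0.6 [-0.7  2.3 -0.4]
0.45 [-0.1  1.  -0.8]
0.3 [-0.3  1.4 -0. ]
0.15 [ 0.6  1.  -0.5]
0.0 [-0.5  1.5  0.3]
0 [-0.3  0.5  0.8]
0.002 [-8.1  7.3 25.8]
88.3417
```

View pics/w3.png

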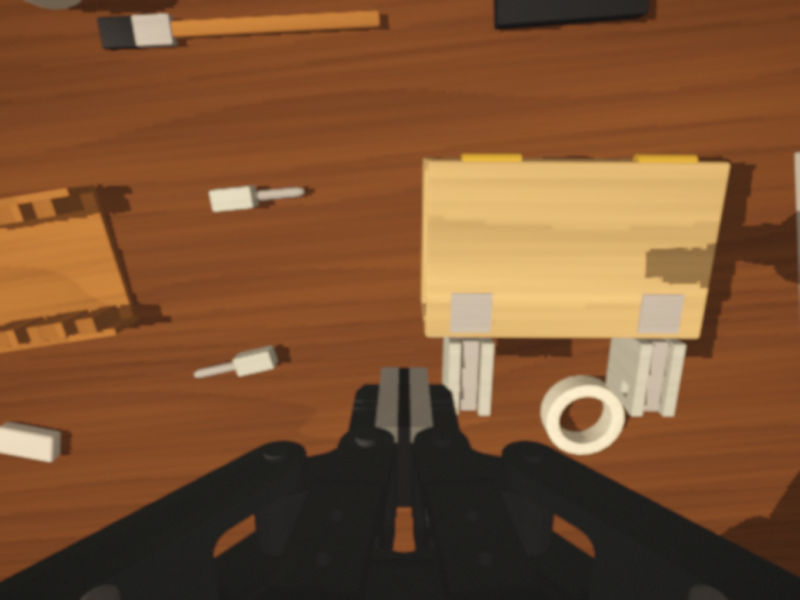

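The lid is shut with both tongues in the clevises ((470,375) and (655,375)). The pins look undisturbed: handle (232,199) with tip (305,191), and handle (256,361) with tip (196,374).

```bash
cat >> h.py <<'E'
def pins():
    "bright blobs of pin size in the last wrist picture -> (handle centre, direction) list"
def grab(hc,yaw):
    "hc: handle centre xy, yaw: heading of the tool's closing line"
    q=down(yaw); manip.move_pose([*hc,.12],q); hand.command_gripper(.042)
    manip.line_to([*hc,.004],v=.1); hand.command_gripper(0,60)
    print("w",manip.read_grip_width(),manip.read_grip_force(),manip.read_ee_pos(),manip.read_force())
    manip.line_to([*hc,.15],v=.15)
E
python3 - <<'E'
from h import *
np.set_printoptions(precision=4,suppress=True)
w=cam("w3")
for hc,tip in (((232,199),(305,191)),((256,361),(196,374))):
    H=pt(w,*hc,.014);T=pt(w,*tip,.009);d=T-H;print(H,T,np.hypot(*d[:2]),np.arctan2(d[1],d[0]))
print(cw(-.108,.07,.105),cw(-.108,-.07,.105))
# pose to look at pins closely
manip.move_pose([.50,-.01,.22],down(0)); snap("wrist","w4"); print(manip.read_q(),manip.read_time_s())
E
```

```text
[0.5895 0.0198 0.014 ] [ 0.5897 -0.044   0.009 ] 0.06378397264168466 -1.567001018536985
[0.4357 0.0265 0.014 ] [0.4259 0.0893 0.009 ] 0.06355491604709956 1.7263721333235247
[ 0.4334 -0.1659  0.105 ] [ 0.4195 -0.3052  0.105 ]
[-0.7043  0.2862  0.7884  1.9307 -0.2371  1.0183  0.1858] 89.5417
```

View pics/w4.png

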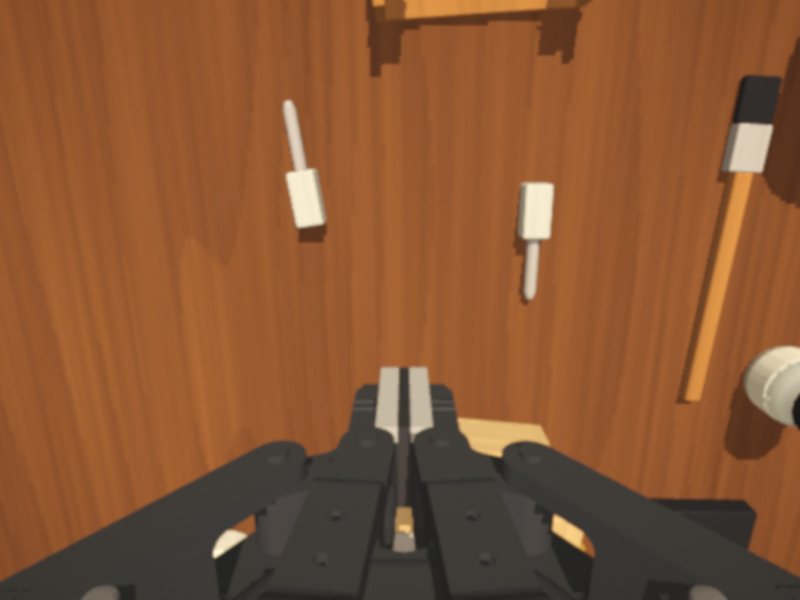

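In this view pin A has its handle at (536,210) and tip at (529,297). Pin B has its handle at (305,199) and tip at (288,102), about 4 cm from where it first lay, so it has been knocked. I'll take pin A to clevis_a.

```bash
cat >> h.py <<'E'
def insert(side,yaw):
    "side +1: clevis_a from +y; -1: clevis_b from -y.  Handle centre gripped at the TCP."
    q=down(yaw)
    Y=lambda s: side*(.07+.016+s)     # s: shoulder's gap to the ear
    at=lambda s,z,dx=0: cw(-.108+dx,Y(s+.018),z)
    far=at(.075,.2); manip.move_pose(far,q); manip.line_to(at(.055,.100),v=.12)
    return at
def push(at,s0,s1,dx=0,dz=0,lim=8,step=.004):
    f0=manip.read_force(); s=s0
    while s>s1:
        s=max(s-step,s1); manip.line_to(at(s,.100+dz,dx),v=.05)
        f=RC.inv().apply(manip.read_force()-f0)
        if np.linalg.norm(f)>lim: print("stop s",round(s,4),"f",np.round(f,1)); return s
    print("end f",np.round(f,1)); return s
E
python3 - <<'E'
from h import *
np.set_printoptions(precision=4,suppress=True)
w=cam("w4")
for hc,tip in (((536,210),(529,297)),((305,199),(288,102))):
    H=pt(w,*hc,.016);T=pt(w,*tip,.009);d=T-H;print(H,T,np.hypot(*d[:2]),np.arctan2(d[1],d[0]))
H=pt(w,536,210,.016)
grab(H[:2],0.0)
at=insert(1,CY); print(manip.read_ee_pos(),at(.055,.1),manip.read_q()); snap("wrist","w5"); snap("side","s5"); snap("scene","c5");print(manip.read_time_s())
a=np.load("pics/s5.npz")["im"][120:270,320:470]; b=np.load("pics/w5.npz")["im"][130:430,100:460]
cv2.imwrite("pics/m5.png",np.hstack([cv2.resize(a,(400,400),interpolation=cv2.INTER_CUBIC),cv2.resize(b,(400,400))]))
E
```

```text
[0.5895 0.0212 0.016 ] [ 0.5907 -0.0413  0.009 ] 0.06254949839034091 -1.55301795973953
[0.4356 0.0289 0.016 ] [0.4269 0.0898 0.009 ] 0.06151945928722935 1.7132052500083832
w 0.01639988055282248 59.066975712776184 [0.59   0.0213 0.0047] [-0.8073 -0.1172  5.7184]
[ 0.4427 -0.0774  0.1003] [ 0.4422 -0.0774  0.1   ] [-0.5371  0.3996  0.7738  2.1842 -0.4301  0.7102  0.4312]
95.275
```

View pics/m5.png

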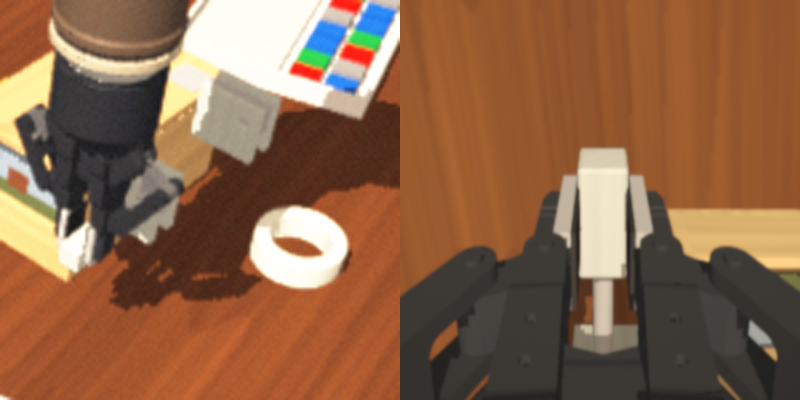

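The pin is held square between the fingers, with the shank pointing at the clevis. I'll push it in.

```bash
python3 - <<'E'
from h import *
at=lambda s,z,dx=0: cw(-.108+dx,.07+.016+s+.018,z)
s=push(at,.055,-.006); print(s,manip.read_ee_pos(),manip.read_time_s())
E
```

```text
stop s -0.001 f [-0.6 12.4  5.6]
-0.0010000000000000113 [ 0.43688691 -0.13003182  0.09988803] 98.775
```

```bash
python3 - <<'E'
from h import *
at=lambda s,z,dx=0: cw(-.108+dx,.07+.016+s+.018,z)
hand.command_gripper(.032); manip.line_to(at(0,.25),v=.2)
manip.move_pose([.46,0,.22],down(0.14)); snap("wrist","w6"); snap("side","s6")
b=np.load("pics/w6.npz")["im"]; a=np.load("pics/s6.npz")["im"][120:270,320:470]
cv2.imwrite("pics/m6.png",np.hstack([cv2.resize(b[:,100:460],(400,467)),cv2.resize(a,(400,467),interpolation=cv2.INTER_CUBIC)])); print(manip.read_time_s())
E
```

```text
100.6833
```

View pics/m6.png

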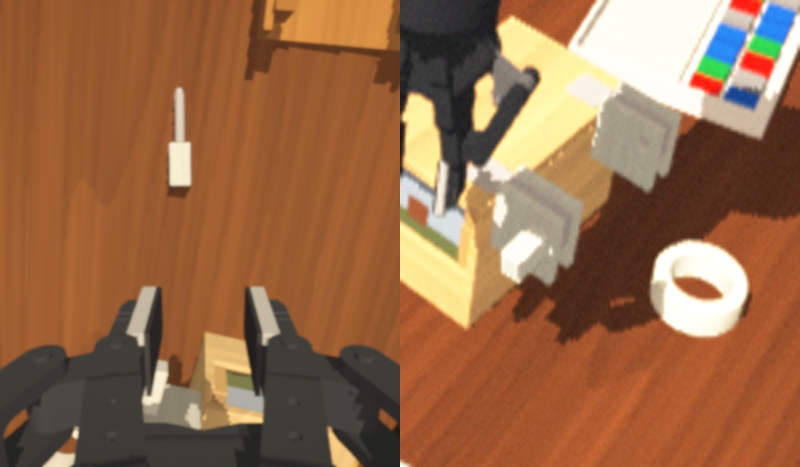

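Pin A's handle sits flush on the ear, at (525,255). Pin B is aligned with the view, with its handle at (180,160), so I'll take it to clevis_b.

```bash
python3 - <<'E'
from h import *
np.set_printoptions(precision=4,suppress=True)
w=cam("w6"); H=pt(w,100+180*.9,160*.9,.016,1); T=pt(w,100+179.5*.9,90*.9,.009,1); d=T-H
print(H,np.hypot(*d[:2]),np.arctan2(d[1],d[0]))
grab(H[:2],np.arctan2(d[1],d[0])-np.pi/2)
p=manip.read_ee_pos(); manip.line_to([p[0],p[1],.26],v=.2)
manip.line_to(cw(-.108,-.18,.26),down(CY),v=.25)
at=insert(-1,CY); print(manip.read_ee_pos(),at(.055,.1))
s=push(at,.055,-.006); print(s,manip.read_ee_pos(),manip.read_time_s(),manip.read_grip_width())
E
```

```text
[0.4352 0.0326 0.016 ] 0.0567330539558027 1.710985827953061
w 0.016543327942678376 58.601866364479065 [0.4355 0.0328 0.0046] [-1.1328 -0.2992  8.1335]
[ 0.411  -0.3945  0.1008] [ 0.4107 -0.3938  0.1   ]
stop s -0.006 f [ 0.6 -7.8 -2.1]
-0.006 [ 0.4166 -0.3345  0.1002] 112.2167 0.016455124603422872
```

```bash
python3 - <<'E'
from h import *
p=manip.read_ee_pos(); manip.line_to(cw(-.108,-(.07+.016+.018-.0075),.1),v=.03); print(manip.read_force(),manip.read_ee_pos())
p=manip.read_ee_pos(); hand.command_gripper(.032); manip.line_to([p[0],p[1],.25],v=.2)
manip.move_pose(cw(-.06,.0,.30),down(-np.pi/2+CY)); snap("wrist","w7")
manip.move_pose([.45,.15,.35],down(-np.pi/2)); snap("side","s7")
b=np.load("pics/w7.npz")["im"][150:330,170:390]; a=np.load("pics/s7.npz")["im"][120:270,320:470]
cv2.imwrite("pics/m7.png",np.hstack([cv2.resize(b,(490,400),interpolation=cv2.INTER_CUBIC),cv2.resize(a,(310,400),interpolation=cv2.INTER_CUBIC)])); print(manip.read_time_s())
E
```

```text
[ -0.62080314 -11.41910247  -6.34382853] [ 0.41656667 -0.33447109  0.10032155]
116.7083
```

View pics/m7.png

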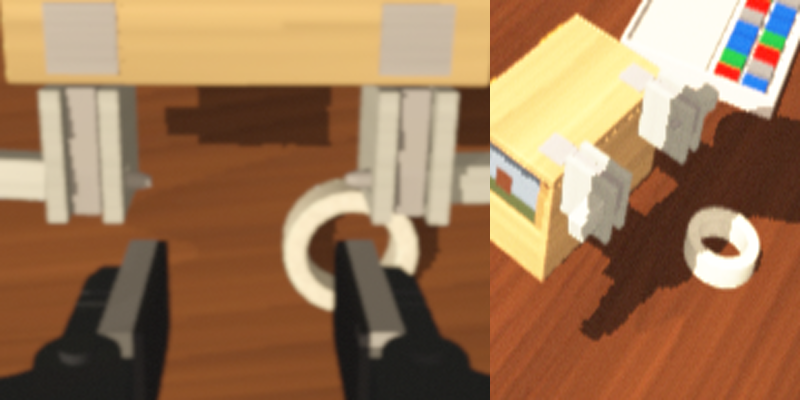

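Both handles sit flush against the outer ears, and both tips come through past the inner ears at (140,181) and (355,180). I'll hand it in.

```bash
python3 -c "
from h import *
print(ticket.hand_in())"
```

```text
the job is handed in; nothing more can be done
None
```

The job is handed in: in the last pictures all four panels stand in their own slots, the lid is shut, and a pin is home in each clevis. It took about 117 s of the 210 s; the hand-in call returned no verdict.

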